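# Slide the receiving box under the spout and tip the sample tubes in

## Robot

A 7-joint arm with a two-finger parallel gripper is mounted at the origin on a cart in front of the work surface, level with it; the furniture and walls round the work are solid. World frame = base frame: x ahead of the robot, y to its left, z up, the work surface at z = 0. Lengths are in m, angles in rad, forces in N, time in s.
With the tool pointing down it reaches from about 0.4 to 0.875 m from the base axis. Payload 6.5 kg.
Tool frame: the origin (TCP) lies at the very end of the fingers, on their centre line; the grasp point (between the pads) lies 19 mm behind it (arm.grasp_offset is the distance from the TCP to the grasp point, in m); z points along the fingers, y is the direction in which the jaws open and shut (so a half turn about z gives the same grasp; the last joint's range is limited). The gripper opens to 85 mm and grips with 20 to 120 N. Pads are 22 mm wide; open, the fingers measure 114 mm over their backs; the gripper's body (76 mm by 85 mm) begins 54 mm behind the grasp point. The pads swing forward as they close: fully open they stand 13 mm farther back than shut.
Start: joints at [1.146, 0.536, -0.004, 1.538, 0.003, 1.067, -0.071], TCP at [0.228, -0.609, 0.231] pointing down, gripper open.
Joint ranges: [-2.7, 2.7], [-0.37, 2.16], [-1.27, 1.26], [0.24, 2.4], [-1.31, 4.45], [0.19, 1.91], [-2.76, 2.76]. Speed limits (rad/s): [2.39, 2.39, 3.14, 3.14, 3.14, 3.14, 3.14].

## Interface

Orientations are given as a unit quaternion [x, y, z, w].
In Python, from rig import state, optics, workorder, arm gives the robot as it stands.
- The arm moves only by the shell command python3 -m creep 'ROWS'. ROWS is text: rows parted by semicolons, each of 5 numbers parted by spaces: the gripper command: -1 is shut, 1 is fully open, values between are in proportion, then the shift along the tool's x, y, z in m, then the turn about the tool's z in rad. In form: claw x y z twist; .... A call has 1 to 20 rows; each row is the pose to reach, as a shift and turn from the pose commanded when the call began, along the tool's axes at that moment; what a row does not reach only later rows make up. A row lasts 1/8 s, in which the tool goes at most 62.5 mm and 10.7 degrees, less where a joint would pass 70% of its speed; a pose out of reach is approached as far as the arm can. A call with a gripper value outside its range is refused whole. The fingers move at their own pace and stop on an object; the grip force is fixed at half the most. Time passes only in rows, so rows that repeat a pose let the fingers close. It gives the time, the measured TCP pose, the force and the opening at its end, in the units of the state.
- state(): the state, without advancing time (a new reading comes with each control period).
- optics.grab_frame(name): name is "side" or "top" or "wrist"; returns the picture (384x512x3 uint8, red, green, blue); there is no depth.
- optics.camera_info(name): a dict with "camera_matrix" (3x3 intrinsics, pixels), "dist" ([k1, k2, p1, p2, k3] as OpenCV has them; the pictures are not rectified), "eye" and "orientation" of the camera in the world. Camera axes: x right, y up, looking along -z (the intrinsics and any distortion apply to the point x, -y, -z); pixel columns grow to the right and rows downward; lengths in m; the calibration is good to about 2 mm. A picture is of the moment at which its call begins: read the wrist's pose just before it. camera_info takes no time and is no camera call; for the wrist camera it gives the pose at the moment of the call.
- workorder.job_done(): hands the job in, once; it reports no verdict.
The state is a dict: "clock": time; "q": joint angles; "dq": joint speeds; "joint_efforts": joint torques, N m; "tcp_pos": TCP position; "tcp_rot": TCP orientation; "contact_force": force on the tool from outside, world axes, zero at the start; "wrist_torque": the same for the moment, N m; "grip_width": finger opening in m.
Only numpy, scipy, OpenCV 4.12 (cv2) and the standard library are available. Lean on these libraries where they do the work, as an engineer would, in place of code of your own. Each camera call takes 0.05 s, during which the arm holds its last target. There are 200 camera calls.

## Task

Slide the white receiving box along its rail until it is centred under the fixed spout and leave it there. Then lift the handle of the steel tipping tray so that both capped sample tubes roll down the spout into the box, and lower the tray gently back onto its rest. Do not touch the tubes with the gripper, and leave the other things on the worktop where they are.

Things in the scene. Friction and masses are not known exactly. Their poses are not given: they have to be found in the camera images.
- rail: Aluminium slide rail, 390 x 76 x 14 mm, fixed to the worktop; origin under its middle, x along the rail (away from the robot), y across it towards the tipping tray, z up. Where it stands and its yaw vary.
- box (a joint): Travel of the receiving box along the rail's +x, 0 to 0.20 m (end stops); at 0 the box's middle is 100 mm before the rail's middle, so the middle lies at (value - 0.10) m along the rail's x. The slide is stiff (about 2.5 N of friction), so the box stays where it is left. The spout is not at an end stop.
- box_floor (a point): Middle of the inner floor of the white receiving box, 20 mm above the worktop; axes as the rail's. The box is open on top, 174 mm long (rail's x) x 104 mm wide, walls 4 mm, inside 166 x 96 mm and 82 mm deep, rim 102 mm above the worktop.
- paddle_top (a point): Middle of the top of the blue upright paddle fixed to the box on the side away from the tray (105 mm from the box's middle, at the middle of its length), 141 mm above the worktop. The paddle is 14 mm thick along the rail, 36 mm wide across it and 122 mm tall: it can be pinched by its 14 mm from above, or pushed.
- station: Fixed stand with blue spout and tipping tray, on the worktop beside and over the rail; origin on the rail's centre line at worktop height, below the middle of the spout; axes as the rail's. Its place along the rail varies. The spout spans 136 mm along the rail and from 24 mm on the -y side of the centre line to 96 mm on the +y side, and 115 to 176 mm above the worktop.
- spout_mouth (a point): Middle of the fixed spout's mouth, 116 mm above the worktop, 8 mm to the +y side of the rail's centre line. The box is centred when its middle and this point have the same place along the rail's x. A red upright mark on its guard shows its middle, and red marks on the box's rims show the box's middle.
- tray (a joint): Angle of the steel tipping tray about its hinge: 0 resting on its rest (floor sloping 0.14 rad down, away from the spout), growing as the handle is lifted, at most 1.1 rad. Tipped to about 0.7 rad the tubes roll out. It is not held up: it falls back when let go. Lifting needs about 3 N at the handle. The tray inside is 128 x 98 mm, walls about 30 mm high.
- tray_hinge (a point): Middle of the tray's hinge at the upper end of the spout, 100 mm from the rail's centre line on the +y side, 174 mm above the worktop; the hinge line runs along the station's x.
- tray_handle (a point): Middle of the tray's handle, a black round bar 12 mm thick, 100 mm long, parallel to the hinge and 161 mm from it; at rest 261 mm from the rail's centre line on the +y side and 171 mm above the worktop. The tray's back wall is 58 mm nearer the hinge, the two arms of the handle are 50 mm either side of its middle. Pinched from above it turns between the fingers as the tray tips.
- tube_a_mid (a point): Middle of a capped sample tube with blue cap, 120 mm long, 36 mm thick, about 45 g, lying in the tray next to its back wall, parallel to the hinge.
- tube_b_mid (a point): Middle of a second such tube, lying in the tray beside the first, nearer the spout.
- petri_dish: Petri dish, 88 x 88 x 16 mm, loose, to be left alone; origin under its middle.
- lab_timer: White lab timer, 64 x 62 x 20 mm, loose, to be left alone; origin under its middle.
- reagent_bottle: White bottle with red cap, 43 mm thick, 74 mm tall, loose, to be left alone; origin under its middle.
- tape_roll: Roll of tape lying flat, 67 mm across, 19 mm tall, loose, to be left alone; origin under its middle.
Not all that is in view belongs to the job. What is shaped like the part that bears tube_b_mid but purple or red is not meant.

How it is judged:
On the way, in this order (a step that is already met when the one before it is completed fails the run):
1. the box stands centred under the spout (within 15 mm along the rail), the tray still down (x of box_floor in the frame of spout_mouth between -0.015 and 0.015 m and velocity of joint box between -0.01 and 0.01 m/s and value of joint tray below 0.06 rad), for 0.2 s.
2. both tubes lie in the box, the box still centred under the spout (x of box_floor in the frame of spout_mouth between -0.015 and 0.015 m and x of tube_a_mid in the frame of box_floor between -0.083 and 0.083 m and y of tube_a_mid in the frame of box_floor between -0.048 and 0.048 m and z of tube_a_mid in the frame of box_floor between 0 and 0.065 m and x of tube_b_mid in the frame of box_floor between -0.083 and 0.083 m and y of tube_b_mid in the frame of box_floor between -0.048 and 0.048 m and z of tube_b_mid in the frame of box_floor between 0 and 0.065 m), for 0.2 s.
At the end, for the whole second after the job is handed in: The box stands still, centred under the spout within 15 mm along the rail; both tubes lie at rest inside it, their middles less than 65 mm above its inner floor; the tray is back on its rest (within 0.04 rad) (all of step 2 and velocity of joint box between -0.01 and 0.01 m/s and value of joint tray below 0.04 rad and linear speed of each of tube_a, tube_b below 0.02 m/s); the robot touches nothing.
It fails at once if the tray is let drop (it falls faster than 4 rad/s) (velocity of joint tray below -4 rad/s).
It fails at once if the gripper touches a tube (contact force between any of the fingers, the arm and tube_a above 0.5 N or contact force between any of the fingers, the arm and tube_b above 0.5 N).
It fails at once if another thing on the worktop is moved by more than 20 mm (distance of any of petri_dish, lab_timer, reagent_bottle, tape_roll from where it was at the start of the episode above 0.02 m).
It also fails if it takes over 53 s, if anything falls off the work surface, if the arm or the gripper's body presses on something with over 40 N, if the wrist force passes 120 N, or if a joint passes its speed limit or range.

## Working session

There is one attempt and no reset: what is moved stays moved. The work goes in short steps, Python scripts to look and compute and a shell command to move; the robot and the scene stay as the last step left them, time stands still between calls to the robot, and variables do not carry over. Pictures are saved under pics/ and viewed, about 8 in all and at most 12, crops included, and the job is handed in when it is done.

```bash
ls; mkdir -p pics
cat > h.py <<'E'
import numpy as np, cv2
from scipy.spatial.transform import Rotation as R
from rig import state, optics, workorder, arm
def ray(info,px):
    K=np.array(info["camera_matrix"]);d=np.array(info["dist"])
    p=cv2.undistortPoints(np.array(px,float).reshape(-1,1,2),K,d).reshape(-1,2)
    v=np.c_[p[:,0],-p[:,1],-np.ones(len(p))]
    return np.array(info["eye"]),R.from_quat(info["orientation"]).apply(v)
def plane(info,px,z):
    e,v=ray(info,px); return e+v*((z-e[2])/v[:,2])[:,None]
def proj(info,P):
    K=np.array(info["camera_matrix"]);d=np.array(info["dist"])
    c=R.from_quat(info["orientation"]).inv().apply(np.atleast_2d(P)-np.array(info["eye"]))
    return cv2.projectPoints(c*[1,-1,-1],np.zeros(3),np.zeros(3),K,d)[0].reshape(-1,2)
E
python3 - <<'E'
from h import *
import json
for n in ("side","top"):
    i=optics.camera_info(n); print(n,i)
    cv2.imwrite(f"pics/{n}0.png",optics.grab_frame(n)[:,:,::-1])
s=state(); print(s)
E
```

```text
pics
side {'camera_matrix': array([[489.77167734,   0.        , 257.90260923],
       [  0.        , 489.77167734, 195.96512469],
       [  0.        ,   0.        ,   1.        ]]), 'dist': array([-0.19769373,  0.        ,  0.        ,  0.        ,  0.        ]), 'eye': array([-0.01109626,  1.17970453,  0.89636729]), 'orientation': array([-0.10605401,  0.4801456 ,  0.84973284, -0.19017587])}
top {'camera_matrix': array([[394.2821359 ,   0.        , 254.23339341],
       [  0.        , 394.2821359 , 196.96900298],
       [  0.        ,   0.        ,   1.        ]]), 'dist': array([-0.092953,  0.      ,  0.      ,  0.      ,  0.      ]), 'eye': array([0.33410455, 0.01235346, 1.30611599]), 'orientation': array([-0.05740738,  0.04850403,  0.71487431, -0.69520247])}
{'clock': 0.1, 'q': array([ 1.14580533,  0.53711156, -0.00441769,  1.53877434,  0.00261434,
        1.06733817, -0.07120248]), 'dq': array([-2.86533631e-04, -6.52999243e-04,  1.75650122e-03, -3.75905712e-03,
        6.88322320e-05,  4.59192576e-04, -3.55028153e-04]), 'joint_efforts': array([ 3.14635210e-03, -5.84574151e+01,  1.05228972e+00, -2.59778380e+01,
        1.26788614e-02,  4.59967327e-03,  2.44818591e-05]), 'tcp_pos': array([ 0.22800695, -0.60807329,  0.23048721]), 'tcp_rot': array([ 9.83946221e-01,  1.78463368e-01, -2.14948812e-04, -7.84043528e-04]), 'contact_force': array([0.31119597, 0.49553765, 0.37541402]), 'wrist_torque': array([ 0.00154068, -0.03349792,  0.02070736]), 'grip_width': 0.0854092270957157}
```

View pics/top0.png

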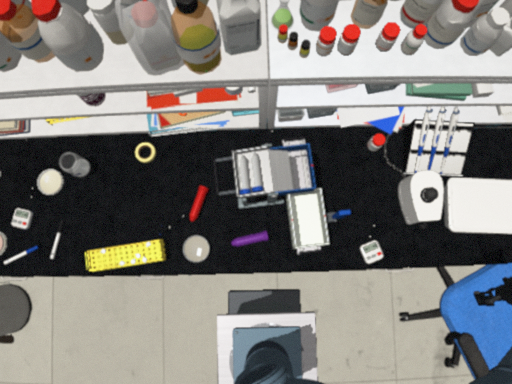

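View pics/side0.png

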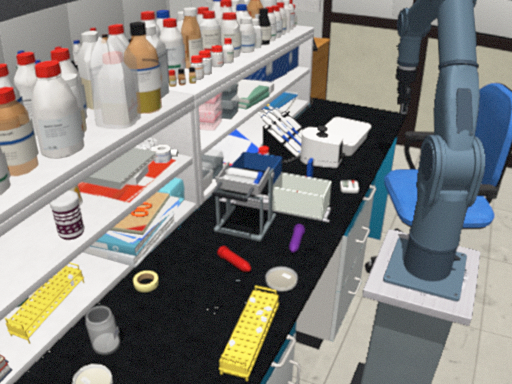

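The top view shows:
- the box around (308,220)
- its paddle at (340,213)
- the tray at about (258,172)
- the handle at about (222,175)

Next I'll enlarge both views.

Run:
```python
import cv2
a=cv2.imread("pics/top0.png")[130:270,205:365]; b=cv2.imread("pics/side0.png")[135:255,200:350]
cv2.imwrite("pics/topc.png",cv2.resize(a,None,fx=4.2,fy=4.2,interpolation=cv2.INTER_CUBIC))
cv2.imwrite("pics/sidec.png",cv2.resize(b,None,fx=5,fy=5,interpolation=cv2.INTER_CUBIC))
```

```text
(no output)
```

View pics/topc.png

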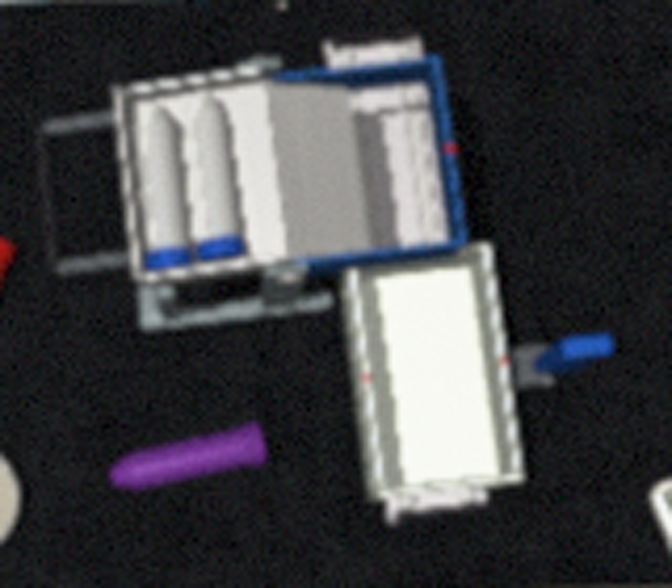

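View pics/sidec.png

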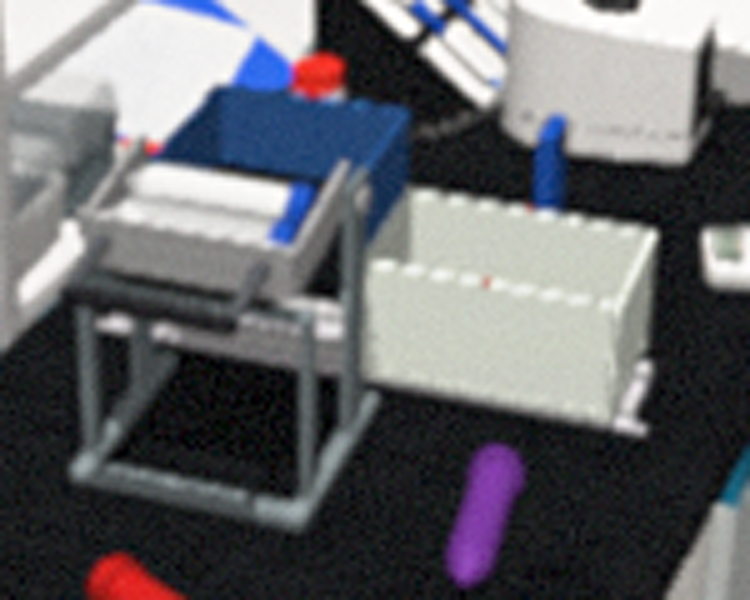

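The crop shows:
- red box-rim marks at crop (367,377) and (504,360)
- the spout mark at (451,148)
- the paddle top at about (590,346)
- the handle bar from (45,128) to (57,268)

The two tubes in the tray are white with blue caps. The purple and red lookalikes on the bench are decoys. The bottle is near the rail's far right.

Run:
```python
from h import *
im=cv2.imread("pics/top0.png"); i=optics.camera_info("top")
f=lambda c:(np.array(c)/4.2+[205,130])-0.38
hsv=cv2.cvtColor(im,cv2.COLOR_BGR2HSV)
red=((hsv[...,0]<8)|(hsv[...,0]>168))&(hsv[...,1]>60)&(hsv[...,2]>80)
n,l,st,ce=cv2.connectedComponentsWithStats(red.astype(np.uint8))
for k in range(1,n):
    if 280<ce[k][0]<360 and 140<ce[k][1]<240: print("red",ce[k],st[k][4])
m1=plane(i,f([367,377]),.102)[0];m2=plane(i,f([504,360]),.102)[0];g=plane(i,f([451,148]),.176)[0]
blue=((abs(hsv[...,0].astype(int)-108)<14)&(hsv[...,1]>120)); bl=blue.copy(); bl[:,:333]=0;bl[:,360:]=0; bl[:200]=0;bl[225:]=0
ys,xs=np.nonzero(bl);print("paddle px",xs.min(),xs.max(),ys.min(),ys.max())
pt=plane(i,f([590,346]),.141)[0]
h1=plane(i,f([45,128]),.171)[0];h2=plane(i,f([57,268]),.171)[0]
r1=plane(i,f([375,48]),.014)[0];r2=plane(i,f([437,506]),.014)[0]
print("marks",m1,m2,"dist",np.linalg.norm(m1-m2)); print("spoutmark",g,"paddle",pt,"handle",h1,h2,np.linalg.norm(h1-h2)); print("rail",r1,r2,np.linalg.norm(r1-r2))
d=m1-m2;yaw_m=np.arctan2(-d[0],d[1]);d=r1-r2;yaw_r=np.arctan2(d[1],d[0]);d=h1-h2;yaw_h=np.arctan2(d[1],d[0])
c=(h1+h2)/2-g; yaw_hg=np.arctan2(-c[0],c[1])
print("yaws",yaw_m,yaw_r,yaw_h,yaw_hg,"|hg|",np.linalg.norm(c[:2]))
y=np.mean([yaw_r,yaw_h,yaw_hg]);X=np.array([np.cos(y),np.sin(y)]);Y=np.array([-X[1],X[0]])
b=(m1+m2)[:2]/2
print("yaw",y,"box",b,"X,Y rel box: spout",(g[:2]-b)@X,(g[:2]-b)@Y,"paddle",(pt[:2]-b)@X,(pt[:2]-b)@Y,"handle",((h1+h2)[:2]/2-b)@X,((h1+h2)[:2]/2-b)@Y)
rm=(r1+r2)[:2]/2; print("railmid rel box",(rm-b)@X,(rm-b)@Y)
```

```text
red [312. 165.] 3
red [325. 215.] 1
paddle px 333 358 201 219
marks [ 0.44346951 -0.08863429  0.102     ] [ 0.45295346 -0.18931127  0.102     ] dist 0.1011226913927091
spoutmark [ 0.59541174 -0.14781119  0.176     ] paddle [ 0.457218   -0.24448792  0.141     ] handle [0.61956194 0.13663916 0.171     ] [0.51927537 0.12937811 0.171     ] 0.10054908916500314
rail [ 0.71734589 -0.11361691  0.014     ] [ 0.34964721 -0.14630471  0.014     ] 0.36914877193465634
yaws 0.09392457083652289 0.08866524793272705 0.07227698100467912 0.09229843237995308 |hg| 0.28202024094039546
yaw 0.08441355377245308 box [ 0.44821148 -0.13897278] X,Y rel box: spout 0.1459309214785938 -0.021217889249177693 paddle 7.811490543791738e-05 -0.10589879925438128 handle 0.1437072491555251 0.2607935849526326
railmid rel box 0.08574121785077796 0.0017892109987716336
```

The measurements agree with each other: the marks are 101 mm apart, the paddle is 105.9 mm out, the handle is 260.8 mm out and the bar is 100.5 mm long. The box has to travel about 145 mm, and the yaw is about 0.088. I'll move above the paddle with the jaws along the rail.

```bash
python3 -m creep '1 0.05 -0.04 0 -0.16; 1 0.1 -0.076 0 -0.32; 1 0.15 -0.114 0 -0.48; 1 0.2 -0.152 0 -0.64; 1 0.25 -0.19 0 -0.8; 1 0.3 -0.228 0 -0.96; 1 0.342 -0.26 0 -1.12; 1 0.342 -0.26 0 -1.28; 1 0.342 -0.26 0 -1.3; 1 0.342 -0.26 0 -1.3; 1 0.342 -0.26 0 -1.3'
python3 - <<'E'
from h import *
i=optics.camera_info("wrist");im=optics.grab_frame("wrist");s=state()
print(s["tcp_pos"],R.from_quat(s["tcp_rot"]).as_matrix().round(3).tolist(),s["q"].round(2))
print("paddle top expected px",proj(i,[[.457,-.2445,.141]]))
cv2.imwrite("pics/w1.png",im[:,:,::-1])
t=optics.camera_info("top")
print("bottle",plane(t,[376,142],.074))
E
```

```text
clock: 1.48
tcp_pos: [0.4567, -0.2458, 0.2312]
tcp_rot: [0.677, 0.736, -0.0, -0.0]
contact_force: [0.8, 0.4, 0.3]
grip_width: 0.0849
[ 0.45675159 -0.24569444  0.23121718] [[-0.085, 0.996, -0.0], [0.996, 0.085, -0.0], [-0.0, -0.0, -1.0]] [ 0.75  0.35 -0.42  1.86  0.17  0.97  0.34]
paddle top expected px [[257.78631178 193.90277144]]
bottle [[ 0.68953894 -0.37500956  0.074     ]]
```

View pics/w1.png

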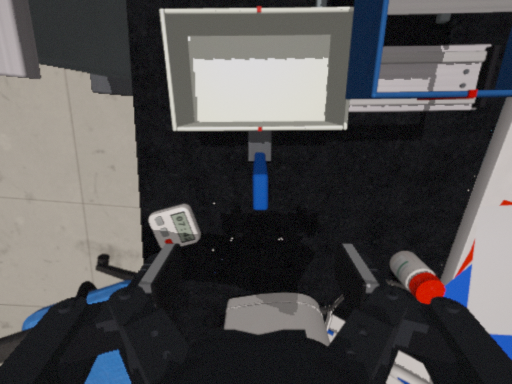

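The wrist view shows the paddle top at about (260,195), against (258,194) expected. It also shows the box marks at (259,9) and (261,129) and the spout mark at (472,94). I'll remeasure the slide distance from this view.

Run:
```python
from h import *
i=optics.camera_info("wrist")
im=cv2.imread("pics/w1.png");hsv=cv2.cvtColor(im,cv2.COLOR_BGR2HSV)
red=((hsv[...,0]<8)|(hsv[...,0]>170))&(hsv[...,1]>120)&(hsv[...,2]>90)
n,l,st,ce=cv2.connectedComponentsWithStats(red.astype(np.uint8))
for k in range(1,n):
    if ce[k][1]<140 and st[k][4]>3: print(ce[k],st[k])
X=np.array([np.cos(.088),np.sin(.088)]);Y=np.array([-X[1],X[0]])
b=np.array([.448,-.139])
for p,z in(([259,9],.102),([261,129],.102),([472,91],.176),([472,94],.176),([472,97],.17)):
    q=plane(i,p,z)[0];print(p,q,(q[:2]-b)@X,(q[:2]-b)@Y)
```

```text
[258.69230769   8.34615385] [257   6   5   6  26]
[471.95833333  93.52777778] [466  89  12  10  72]
[259.41176471 129.11764706] [258 127   4   5  17]
[259, 9] [ 0.44459848 -0.08727843  0.102     ] 0.0011572677733643045 0.05182038146025701
[261, 129] [ 0.45552474 -0.18883856  0.102     ] 0.003115492086107546 -0.0503070332843733
[472, 91] [ 0.59747497 -0.14469918  0.176     ] 0.1483956927849357 -0.018813954258792415
[472, 94] [ 0.59815022 -0.14659161  0.176     ] 0.1489020143852883 -0.020758409764769226
[472, 97] [ 0.60329742 -0.14800107  0.17      ] 0.15390542353586453 -0.022614783247585018
```

```bash
python3 -m creep '1 0 0.001 0.05 0; 1 0 0.001 0.1 0; 1 0 0.001 0.126 0; 1 0 0.001 0.126 0; -1 0 0.001 0.126 0; -1 0 0.001 0.126 0; -1 0 0.001 0.126 0; -1 0 0.001 0.126 0; -1 0 0.001 0.126 0; -1 0 0.001 0.126 0'
```

```text
clock: 2.78
tcp_pos: [0.4584, -0.2452, 0.1059]
tcp_rot: [0.675, 0.738, -0.0, 0.0]
contact_force: [-2.0, 0.1, 6.4]
grip_width: 0.0132
```

Gripped, with a width of 13 mm on the 14 mm paddle. Now the slide along the rail.

```bash
python3 -m creep '-1 0 0.015 0 0; -1 0 0.035 0 0; -1 0 0.055 0 0; -1 0 0.075 0 0; -1 0 0.095 0 0; -1 0 0.115 0 0; -1 0 0.13 0 0; -1 0 0.14 0 0; -1 0 0.145 0 0; -1 0 0.146 0 0; -1 0 0.146 0 0; -1 0 0.146 0 0'
python3 - <<'E'
from h import *
i=optics.camera_info("wrist");im=optics.grab_frame("wrist");print(state()["tcp_pos"])
cv2.imwrite("pics/w2.png",im[:,:,::-1])
hsv=cv2.cvtColor(im,cv2.COLOR_RGB2HSV)
red=((hsv[...,0]<8)|(hsv[...,0]>170))&(hsv[...,1]>120)&(hsv[...,2]>90)
n,l,st,ce=cv2.connectedComponentsWithStats(red.astype(np.uint8))
for k in range(1,n):
    if st[k][4]>3: print(ce[k],st[k])
E
```

```text
clock: 4.28
tcp_pos: [0.6041, -0.2317, 0.106]
tcp_rot: [0.675, 0.738, 0.0, 0.0]
contact_force: [-1.8, 1.3, 5.9]
grip_width: 0.0135
[ 0.60405016 -0.23168085  0.10598771]
[253.8791423   86.56530214] [244  74  21  27 513]
[257.42553191 150.23404255] [254 147   8   7  47]
[464.2372093  255.95348837] [440 250  46  10 215]
[414.95454545 318.5       ] [413 314   4   9  22]
[354.07142857 367.20833333] [338 353  33  31 168]
```

View pics/w2.png

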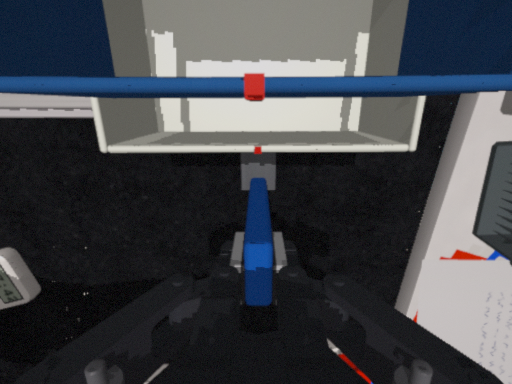

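The spout mark is at (254,87) and the box's near-rim mark at (257,150), so they are nearly aligned. I'll measure the offset along the rail.

Run:
```python
from h import *
i=optics.camera_info("wrist")
X=np.array([np.cos(.087),np.sin(.087)])
g=plane(i,[253.9,86.5],.176)[0];m=plane(i,[257.4,150.2],.102)[0]
print(g,m,(g-m)[:2]@X, (g-m)[:2]@[-X[1],X[0]])
```

```text
[ 0.59597965 -0.1469632   0.176     ] [ 0.59934603 -0.17552728  0.102     ] -0.0008717030678460435 0.028748558199305337
```

The box is centred to about 1 mm. Next I release, lift and cross to above the handle with the jaws half open, since the back wall is 58 mm away, turned so they open across the bar.

```bash
python3 -m creep '0 0 0 0 0; 0 0 0 0 0; 0 0 0 0 0; 0 0 0 -0.05 0; 0 0 0 -0.1 0; 0 0 0 -0.15 0; 0 0 0 -0.19 0; 0 0 0 -0.19 0; 0 0.05 0 -0.19 -0.18; 0 0.1 0 -0.19 -0.36; 0 0.15 0 -0.19 -0.54; 0 0.2 -0.001 -0.19 -0.72; 0 0.25 -0.002 -0.19 -0.9; 0 0.3 -0.003 -0.19 -1.08; 0 0.366 -0.003 -0.19 -1.26; 0 0.366 -0.003 -0.19 -1.44; 0 0.366 -0.003 -0.19 -1.57; 0 0.366 -0.003 -0.19 -1.57; 0 0.366 -0.003 -0.19 -1.57; 0 0.366 -0.003 -0.19 -1.57'
python3 - <<'E'
from h import *
i=optics.camera_info("wrist");im=optics.grab_frame("wrist");s=state();print(s["tcp_pos"],s["q"].round(2),R.from_quat(s["tcp_rot"]).as_matrix().round(3).tolist())
cv2.imwrite("pics/w3.png",im[:,:,::-1])
print(proj(i,[[.6195,.137,.171],[.519,.129,.171],[.5695,.133,.171]]))
cv2.imwrite("pics/top1.png",optics.grab_frame("top")[:,:,::-1])
E
```

```text
clock: 6.82
tcp_pos: [0.5684, 0.132, 0.2951]
tcp_rot: [-0.043, 0.999, -0.0, -0.0]
contact_force: [-0.3, -0.5, 0.2]
grip_width: 0.0428
[0.56838291 0.13201734 0.29520384] [ 0.29  0.49 -0.83  1.61  0.38  1.21  1.04] [[-0.996, -0.086, -0.0], [-0.086, 0.996, -0.0], [0.0, -0.0, -1.0]]
[[259.03180057 228.65691596]
 [259.86852848 136.73311291]
 [259.40472261 185.54988459]]
```

View pics/w3.png

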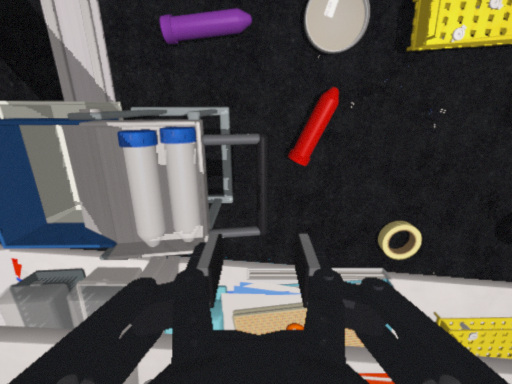

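The bar is vertical at column ~264, rows 138–233, which is about 5 px to the right of the prediction. I'll locate it precisely. The cream tape roll, petri dish and decoys are undisturbed.

Run:
```python
from h import *
i=optics.camera_info("wrist");im=cv2.imread("pics/w3.png",0)
p=im[155:215,235:290].mean(0);print(p.round().astype(int).tolist())
for c in(262,264,266):print(c,plane(i,[c,185.5],.171),state()["tcp_pos"][:2])
t=cv2.imread("pics/top1.png");hs=cv2.cvtColor(t,cv2.COLOR_BGR2HSV)
```

```text
[27, 27, 27, 27, 26, 27, 26, 25, 27, 26, 26, 26, 27, 27, 27, 28, 28, 28, 29, 29, 28, 25, 24, 27, 30, 36, 43, 50, 53, 45, 39, 35, 31, 27, 28, 28, 28, 29, 30, 28, 28, 28, 28, 27, 27, 26, 26, 27, 26, 26, 26, 25, 25, 26, 28]
262 [[0.56934032 0.13585597 0.171     ]] [0.56841586 0.13208075]
264 [[0.56915574 0.13795693 0.171     ]] [0.56841586 0.13208075]
266 [[0.56897118 0.14005782 0.171     ]] [0.56841586 0.13208075]
```

```bash
python3 -m creep '0 -0.001 0.0045 0.03 0; 0 -0.001 0.0045 0.07 0; 0 -0.001 0.0045 0.11 0; 0 -0.001 0.0045 0.135 0; 0 -0.001 0.0045 0.144 0; 0 -0.001 0.0045 0.144 0; -1 -0.001 0.0045 0.144 0; -1 -0.001 0.0045 0.144 0; -1 -0.001 0.0045 0.144 0; -1 -0.001 0.0045 0.144 0; -1 -0.001 0.0045 0.144 0'
python3 -c "
import numpy as np
for t in np.arange(0,.95,.1):
  a=t-.0186; print(round(t,2),'dy',round(.161*(np.cos(a)-np.cos(-.0186)),3),'dz',round(.161*(np.sin(a)-np.sin(-.0186)),3))"
```

```text
clock: 8.3
tcp_pos: [0.5699, 0.1359, 0.1526]
tcp_rot: [-0.043, 0.999, -0.001, 0.001]
contact_force: [-1.3, -3.1, 5.8]
grip_width: 0.01
0.0 dy 0.0 dz 0.0
0.1 dy -0.001 dz 0.016
0.2 dy -0.003 dz 0.032
0.3 dy -0.006 dz 0.048
0.4 dy -0.012 dz 0.063
0.5 dy -0.018 dz 0.078
0.6 dy -0.026 dz 0.091
0.7 dy -0.036 dz 0.104
0.8 dy -0.047 dz 0.116
0.9 dy -0.059 dz 0.127
```

```bash
python3 -m creep '-1 0 0 -0.008 0; -1 0 -0.001 -0.016 0; -1 0 -0.002 -0.024 0; -1 0 -0.003 -0.032 0; -1 0 -0.0045 -0.04 0; -1 0 -0.006 -0.048 0; -1 0 -0.006 -0.048 0'
```

```text
clock: 9.18
tcp_pos: [0.5703, 0.13, 0.2]
tcp_rot: [-0.043, 0.999, -0.0, 0.001]
contact_force: [4.8, -2.9, -5.6]
grip_width: 0.0105
```

The force reads −5.6 N in z, so the tray is being lifted. Continuing along the arc to about 0.85 rad, then holding.

```bash
python3 -m creep '-1 0 -0.003 -0.008 0; -1 0 -0.006 -0.015 0; -1 0 -0.009 -0.023 0; -1 0 -0.012 -0.03 0; -1 0 -0.016 -0.037 0; -1 0 -0.02 -0.043 0; -1 0 -0.025 -0.05 0; -1 0 -0.03 -0.056 0; -1 0 -0.035 -0.062 0; -1 0 -0.041 -0.068 0; -1 0 -0.047 -0.074 0; -1 0 -0.047 -0.074 0; -1 0 -0.047 -0.074 0; -1 0 -0.047 -0.074 0; -1 0 -0.047 -0.074 0; -1 0 -0.047 -0.074 0; -1 0 -0.047 -0.074 0; -1 0 -0.047 -0.074 0'
python3 - <<'E'
from h import *
a=optics.grab_frame("side")[115:265,190:360]; b=optics.grab_frame("top")[130:270,205:365]
f=lambda m,k:cv2.resize(m[:,:,::-1],(400,400),interpolation=cv2.INTER_CUBIC)
cv2.imwrite("pics/tip.png",np.hstack([f(a,0),f(b,0)]))
E
```

```text
clock: 11.42
tcp_pos: [0.5743, 0.0875, 0.2748]
tcp_rot: [-0.045, 0.999, 0.002, 0.002]
contact_force: [4.5, 6.0, 1.2]
grip_width: 0.0099
```

View pics/tip.png

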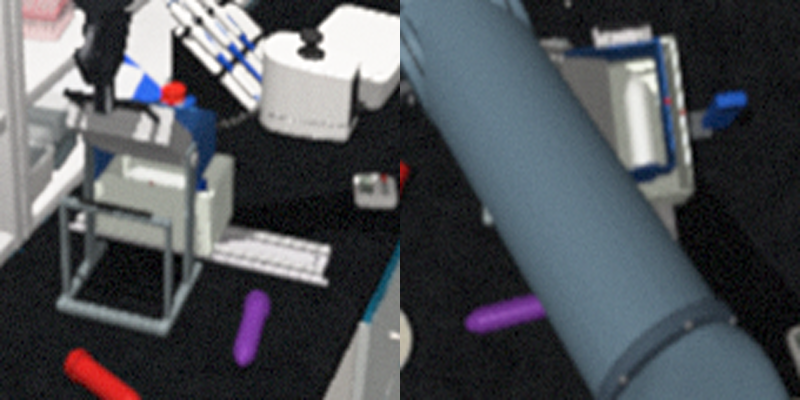

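One tube is visible in the box, at (640,120) in the tile. The second is not visible from here. I'll lower the tray gently along the same arc, then check.

```bash
python3 -m creep '-1 0 0.006 0.006 0; -1 0 0.012 0.012 0; -1 0 0.017 0.018 0; -1 0 0.022 0.024 0; -1 0 0.027 0.031 0; -1 0 0.031 0.037 0; -1 0 0.035 0.044 0; -1 0 0.038 0.051 0; -1 0 0.041 0.059 0; -1 0 0.044 0.066 0; -1 0 0.047 0.074 0; -1 0 0.05 0.09 0; -1 0 0.052 0.106 0; -1 0 0.053 0.114 0; -1 0 0.053 0.119 0; -1 0 0.053 0.122 0; -1 0 0.053 0.122 0; -1 0 0.053 0.122 0'
```

```text
clock: 13.78
tcp_pos: [0.5698, 0.1358, 0.1537]
tcp_rot: [-0.043, 0.999, -0.002, 0.001]
contact_force: [-4.2, -5.7, 26.1]
grip_width: 0.0096
```

The tray is on its rest, since the force reads +26 N upward. I'll release half open and rise.

```bash
python3 -m creep '-1 0 0 -0.001 0; 0 0 0 -0.001 0; 0 0 0 -0.001 0; 0 0 0 -0.001 0; 0 0 0 -0.001 0; 0 0 0 -0.03 0; 0 0 0 -0.07 0; 0 0 0 -0.11 0; 0 0 0 -0.15 0; 0 0.06 0.0 -0.17 0; 0 0.12 0.0 -0.18 0; 0 0.14 0.0 -0.18 0; 0 0.14 0.0 -0.18 0; 0 0.14 0 -0.18 0'
python3 - <<'E'
from h import *
w=optics.grab_frame("wrist")[:,:,::-1]
a=optics.grab_frame("side")[115:265,190:360]; b=optics.grab_frame("top");cv2.imwrite("pics/top2.png",b[:,:,::-1]);b=b[130:270,205:365]
f=lambda m:cv2.resize(m[:,:,::-1],(400,300),interpolation=cv2.INTER_CUBIC)
cv2.imwrite("pics/end.png",np.vstack([np.hstack([f(a),f(b)]),np.hstack([f(w[:,:,::-1]),f(optics.grab_frame("side"))])]))
E
```

```text
clock: 15.52
tcp_pos: [0.4305, 0.1245, 0.3313]
tcp_rot: [-0.043, 0.999, 0.0, 0.0]
contact_force: [0.1, 0.6, -0.4]
grip_width: 0.0429
```

View pics/end.png

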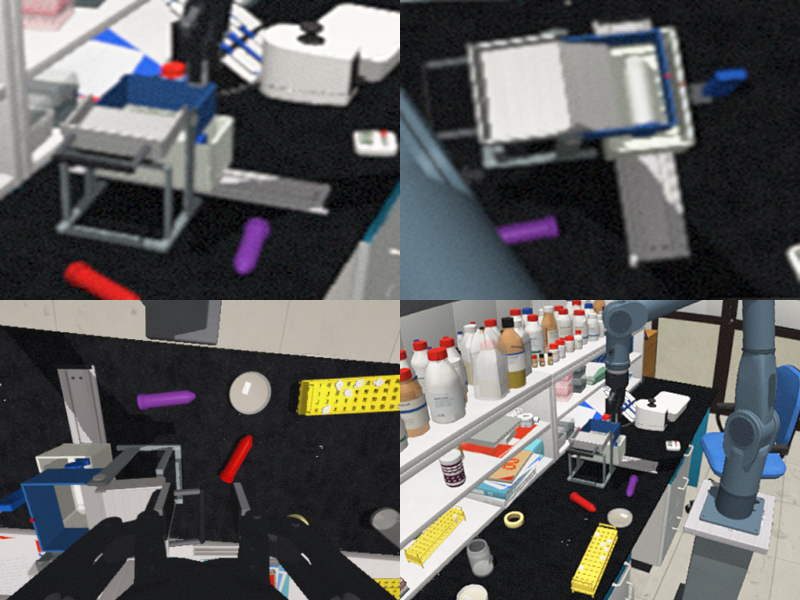

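The tray is empty and down, and the other objects look unmoved. One tube is clear in the spout mouth, and the second still needs confirming. I'll enlarge the box in the wrist and side views and check the centring numerically.

Run:
```python
from h import *
w=optics.grab_frame("wrist")[170:300,0:160]; s=optics.grab_frame("side")[150:220,240:310]; t=optics.grab_frame("top")[130:210,285:350]
f=lambda m,z:cv2.resize(m[:,:,::-1],z,interpolation=cv2.INTER_CUBIC)
cv2.imwrite("pics/z.png",np.hstack([f(w,(400,325)),np.hstack([f(s,(200,325)),f(t,(200,325))])]))
i=optics.camera_info("top");im=cv2.imread("pics/top2.png")
hsv=cv2.cvtColor(im,cv2.COLOR_BGR2HSV)
red=((hsv[...,0]<8)|(hsv[...,0]>168))&(hsv[...,1]>60)&(hsv[...,2]>80)
n,l,st,ce=cv2.connectedComponentsWithStats(red.astype(np.uint8))
for k in range(1,n):
    if 300<ce[k][0]<335 and 140<ce[k][1]<200: print(ce[k],st[k][4],plane(i,ce[k],.176),plane(i,ce[k],.102))
# object shift since start
a=cv2.imread("pics/top0.png")
for nm,(x,y) in dict(petri=(195,248),timer=(372,252),bottle=(376,142),tape=(145,152)).items():
    sl=np.s_[y-16:y+17,x-16:x+17]; print(nm,cv2.phaseCorrelate(a[sl].mean(2),im[sl].mean(2)))
```

```text
[312.25 165.25] 4 [[ 0.59421293 -0.14848361  0.176     ]] [[ 0.61124483 -0.15901522  0.102     ]]
[318.   168.75] 4 [[ 0.58323504 -0.16484053  0.176     ]] [[ 0.59954811 -0.1764432   0.102     ]]
petri ((0.21993605337712197, 0.8028949634170743), 0.422891430854889)
timer ((0.009071234004938589, -0.08251016560731017), 1.0326487437445444)
bottle ((-0.1187424818461622, 0.02069595871574137), 1.0577788277771447)
tape ((0.05415974527461742, -0.03811510638066551), 1.0592306193288217)
```

View pics/z.png

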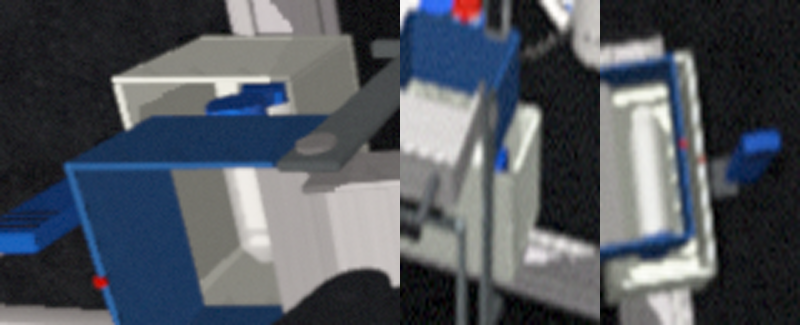

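The wrist crop shows two blue caps inside the box, at (228,105) and (265,95), so both tubes are in. I'll triangulate the cap that shows in the side view to make sure it isn't sitting too high.

Run:
```python
from h import *
wi=optics.camera_info("wrist");si=optics.camera_info("side")
S=ray(si,[275,184.5])
X=np.array([np.cos(.087),np.sin(.087)]);Y=np.array([-X[1],X[0]]);m=np.array([.5995,-.176])+.051*Y
def rel(p): return (((p[:2]-m)@X).round(3),((p[:2]-m)@Y).round(3),round(p[2]-.02,3))
for p in([91,212],[106,208]):
    e,v=ray(wi,p);A=np.c_[v[0],-S[1][0]];t=np.linalg.lstsq(A,S[0]-e,rcond=None)[0]
    a=e+t[0]*v[0];b=S[0]+t[1]*S[1][0];print(p,"gap",np.linalg.norm(a-b).round(4),"rel floor",rel((a+b)/2))
    for z in(.03,.038,.056,.074,.092):print("  z",z,rel(plane(wi,p,z)[0]))
for z in(.03,.056,.074,.092):print("side z",z,rel(plane(si,[275,184.5],z)[0]))
```

```text
[91, 212] gap 0.0039 rel floor (np.float64(-0.058), np.float64(-0.001), np.float64(0.064))
  z 0.03 (np.float64(-0.038), np.float64(-0.037), np.float64(0.01))
  z 0.038 (np.float64(-0.041), np.float64(-0.032), np.float64(0.018))
  z 0.056 (np.float64(-0.048), np.float64(-0.02), np.float64(0.036))
  z 0.074 (np.float64(-0.056), np.float64(-0.007), np.float64(0.054))
  z 0.092 (np.float64(-0.063), np.float64(0.005), np.float64(0.072))
[106, 208] gap 0.0073 rel floor (np.float64(-0.072), np.float64(0.038), np.float64(0.087))
  z 0.03 (np.float64(-0.045), np.float64(-0.009), np.float64(0.01))
  z 0.038 (np.float64(-0.049), np.float64(-0.004), np.float64(0.018))
  z 0.056 (np.float64(-0.056), np.float64(0.007), np.float64(0.036))
  z 0.074 (np.float64(-0.063), np.float64(0.018), np.float64(0.054))
  z 0.092 (np.float64(-0.07), np.float64(0.029), np.float64(0.072))
side z 0.03 (np.float64(-0.027), np.float64(-0.092), np.float64(0.01))
side z 0.056 (np.float64(-0.041), np.float64(-0.049), np.float64(0.036))
side z 0.074 (np.float64(-0.051), np.float64(-0.019), np.float64(0.054))
side z 0.092 (np.float64(-0.06), np.float64(0.011), np.float64(0.072))
```

Run:
```python
from h import *
i=optics.camera_info("wrist");s=state();T=R.from_quat(s["tcp_rot"]).inv()
print("eye in tool",T.apply(i["eye"]-s["tcp_pos"]).round(3));C=(T*R.from_quat(i["orientation"])).as_matrix();print("look",(-C[:,2]).round(3),"up",C[:,1].round(3))
```

```text
eye in tool [ 0.081 -0.    -0.144]
look [-0.316 -0.     0.949] up [ 0.949 -0.001  0.316]
```

I'll take one more low look along the rail at the near end of the box to judge the tube heights.

```bash
python3 -m creep '0 0.018 -0.06 0 0; 0 0.018 -0.12 0 0; 0 0.018 -0.18 0 0; 0 0.018 -0.24 0 0; 0 0.018 -0.263 0 0; 0 0.018 -0.263 0.06 0; 0 0.018 -0.263 0.12 0; 0 0.018 -0.263 0.17 0; 0 0.018 -0.263 0.18 0; 0 0.018 -0.263 0.18 0; 0 0.018 -0.263 0.18 0'
python3 - <<'E'
from h import *
i=optics.camera_info("wrist");im=optics.grab_frame("wrist")
X=np.array([np.cos(.087),np.sin(.087)]);Y=np.array([-X[1],X[0]]);m=np.array([.595,-.125])
P=lambda x,y,z:np.r_[m+x*X+y*Y,z+.02]
print("rim near corners",proj(i,[P(-.085,.05,.082),P(-.085,-.05,.082)]).round())
print("caps y-30,0,30 z18/54",proj(i,[P(-.06,y,z) for z in(.018,.054) for y in(-.03,0,.03)]).round().tolist())
cv2.imwrite("pics/w4.png",cv2.resize(im[:,:,::-1],(768,576),interpolation=cv2.INTER_CUBIC))
E
```

```text
clock: 17.25
tcp_pos: [0.4362, -0.1394, 0.1532]
tcp_rot: [-0.044, 0.999, -0.001, 0.002]
contact_force: [0.7, -0.4, 0.1]
grip_width: 0.0423
rim near corners [[316. 289.]
 [202. 289.]]
caps y-30,0,30 z18/54 [[233.0, 270.0], [259.0, 270.0], [285.0, 270.0], [229.0, 291.0], [259.0, 291.0], [289.0, 291.0]]
```

View pics/w4.png

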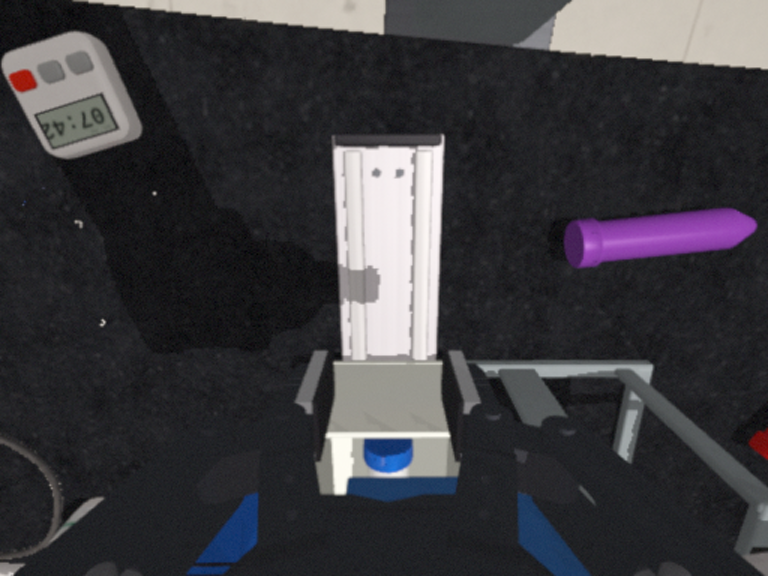

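The last view shows one cap at about (388,455), raised and near the box's centre line. It is lying on the lower tube, whose cap is hidden behind the near wall. Triangulation puts its top at about 64 mm, so its middle is at most about 54 mm, under the 65 mm limit. I'll raise the arm clear, then check that the tubes are at rest and the box is still centred.

```bash
python3 -m creep '0 0 0 -0.04 0; 0 0.02 0 -0.08 0; 0 0.02 0 -0.1 0; 0 0.02 0 -0.1 0; 0 0.02 0 -0.1 0; 0 0.02 0 -0.1 0'
python3 - <<'E'
from h import *
a=cv2.imread("pics/top2.png")[:,:,::-1]; b=optics.grab_frame("top")
for nm,sl in dict(mouth=np.s_[150:192,292:312],boxedge=np.s_[140:200,310:345],handle=np.s_[140:190,205:235]).items():
    d=np.abs(a[sl].astype(int)-b[sl]).mean(); print(nm,"diff",d.round(2),cv2.phaseCorrelate(a[sl].mean(2),b[sl].mean(2)))
i=optics.camera_info("top");hsv=cv2.cvtColor(b,cv2.COLOR_RGB2HSV)
bl=((abs(hsv[...,0].astype(int)-108)<14)&(hsv[...,1]>120)).astype(np.uint8)
wh=((hsv[...,1]<40)&(hsv[...,2]>200)).astype(np.uint8);wh[:150]=0;wh[192:]=0;wh[:,:290]=0;wh[:,:]*=1;wh[:,313:]=0
n,l,st,ce=cv2.connectedComponentsWithStats(wh);print([ (ce[k].round(1),st[k].tolist()) for k in range(1,n) if st[k][4]>20])
E
```

```text
clock: 18.05
tcp_pos: [0.4142, -0.1405, 0.2506]
tcp_rot: [-0.044, 0.999, 0.0, -0.001]
contact_force: [-0.7, 0.3, 0.3]
grip_width: 0.043
mouth diff 2.05 ((-0.01666856790578919, 0.4701174969983839), 1.0029941143945122)
boxedge diff 16.83 ((0.022320894234042044, -0.17149396245118353), 0.6530208133414465)
handle diff 10.36 ((0.13716499013812467, 0.417998286805922), 0.7069549938441538)
[(array([297.3, 153.2]), [290, 151, 16, 5, 44]), (array([300.4, 170.1]), [296, 156, 12, 32, 221])]
```

The tubes are at rest, with no shift in the spout mouth between frames. The box is centred to about 3 mm, the tray is down and the arm is free. Handing in.

```bash
python3 -c "
from rig import workorder; print(workorder.job_done())"
```

```text
the job is handed in; nothing more can be done
None
```

I handed the job in at about 18 s. The box is under the spout, both tubes are in it and the tray is back on its rest. No verdict was reported.

**What I did:** I pinched the paddle and slid the box about 146 mm along the rail. I then pinched the handle from above, tipped the tray to about 0.85 rad, held it for about a second and lowered it along the same arc.

**Last checks:**
- **Box:** centred to about 1 mm in the wrist camera before the tip, and about 3 mm in the top camera after it. The limit is 15 mm.
- **Tray:** empty. It pressed on its rest with 26 N before I let go, and the handle is back at its starting height to within about 1 mm.
- **Tubes:** both caps were seen inside the box. One tube lies on the other. I put the upper one's middle at no more than about 54 mm above the floor, against a limit of 65 mm, but that is an estimate. The lower tube was only partly visible.
- **At rest:** the tubes looked still between two pictures about 2 s apart.
- **Other objects:** the timer, bottle and tape roll did not move. For the petri dish, the image comparison was poor (0.8 px apparent shift, low confidence), and it looked unmoved by eye. The arm never came near it.
- **Inconclusive:** in my last top-view comparison, the patches over the box edge and handle differed, which I put down to the arm's shadow and the arm blocking the view. They confirm nothing either way.

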